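# Hold the rosette under the coaxial clamp

### The job

Clamp the half-carved rosette for carving: with the slim top knob alone, turned clockwise, feed the clamp's sprung foot down until it presses the stone with about 10 N (the weight of a kilogram), reached by feel because the petals are uneven, and never hard enough to bruise the marble (over 20 N). Then, with the broad ring beneath it alone, lock the setting by turning the ring clockwise up to its stop, so that the foot keeps its pressure. Leave the stone and everything else on the bench where it is and let go.

Things in the scene. Friction and masses are not known exactly. Their poses are not given: they have to be found in the camera images.
- turntable: Fixed cast-iron banker turntable, round top 320 mm across, flat at 85 mm above the bench, wooden crank handle on its side (not used). Origin: on the bench under the centre of the top; z up. It stands somewhere else each time, and so do the clamp and stone with it.
- clamp: Fixed hold-down clamp; origin on the bench right under its upright knob axis. Grey column along its +x, 230 mm away (top at 202 mm); level arm 32 mm wide (top at 188 mm) to a round head 48 mm across (top at 198 mm), then a neck 26 mm across, the lock ring, the feed knob; nothing above. Below the head, a spindle with a sprung flat foot 20 mm across, underside 126 mm above the bench at the start.
- feed_top (a point): Centre of the top face of the feed knob (inner knob): a fluted steel cylinder 22 mm in diameter and 28 mm tall, from 248 to 276 mm above the bench; this point is on its axis, 276 mm above the bench. Its lower end is 2 mm above the lock ring.
- feed_knob (a joint): Feed knob angle, rad: 0 at start, grows clockwise seen from above, ends at 1.6. Each rad lowers the foot 12 mm (quick feed). Running friction about 0.25 N m; stays where left. Each N of push at the foot adds 0.012 N m to the turning moment; on the stone the foot's spring gives 5 N per mm, so 60 N (0.72 N m) per rad. The foot meets the stone somewhere from 0.2 to 1.2 rad.
- ring_mark (a point): A point on the rim of the lock ring (outer knob) at its mid height, 234 mm above the bench, 28 mm from the axis; it turns with the ring. The ring is a dark fluted cylinder 56 mm in diameter, 24 mm tall, from 222 to 246 mm above the bench, with the feed knob standing out of its top.
- lock_ring (a joint): Angle of the lock ring in rad: grows clockwise as seen from above, hard stop at 1.4 (locked). It starts anywhere from 0.1 to 0.7. It turns easily, against about 0.10 N m, and stays where left.
- rosette: Loose half-carved pale grey marble rosette, 130 mm across, about 1.3 kg, lying face up on the turntable; the clamp's foot stands over its petals, about 35 mm off its centre. The eight petals differ in height: tops 28 to 38 mm above its underside, so where the foot meets it must be felt. Origin: centre of its underside.
- wedge_a: Bystander: hardwood splitting wedge 110 x 34 x 26 mm lying on the turntable. Origin: centre of its underside.
- wedge_b: Bystander: a second, like wedge. Origin: centre of its underside.
- dummy: Bystander: soft-iron dummy (round mallet) standing on its head, 72 mm across, 176 mm tall. Origin: centre of its underside.
- callipers: Bystander: brass outside callipers lying flat on the bench, 170 mm long. Origin: under their rivet.
- chisel_flat: Bystander: flat steel chisel, 170 mm long, on the bench beside the turntable.
- rubbing_block: Bystander: grey rubbing block 100 x 45 x 32 mm on the bench.
There are look-alikes about, which are no part of the job. There is more than one size of the rosette; the job needs the middle-sized.

How it is judged:
By the outcome, as a careful person would: the job done as asked, in the order asked, and still so for the second after the job is handed in, with the robot touching nothing.
It also fails if it takes over 67 s, if anything falls off the work surface, if the arm or the gripper's body presses on something with over 40 N, if the wrist force passes 120 N, or if a joint passes its speed limit or range.

### The arm

A 6-joint arm with a two-finger parallel gripper is mounted at the origin on the work surface. World frame = base frame: x ahead of the robot, y to its left, z up, the work surface at z = 0. Lengths are in m, angles in rad, forces in N, time in s.
With the tool pointing down it reaches from about 0.4 to 0.825 m from the base axis. Payload 7 kg.
Tool frame: the origin (TCP) lies between the finger pads; the fingertips stand 11 mm ahead of it and the grasp point (between the pads) lies 8 mm behind it; x points along the fingers, z is the direction in which the jaws open and shut, and the axes are right-handed (so a half turn about x gives the same grasp; the last joint's range is limited). The gripper opens to 88 mm and grips with 3 to 60 N. Pads are 19 mm wide; open, the fingers measure 130 mm over their backs; the gripper's body (78 mm by 193 mm) begins 47 mm behind the grasp point.
Start: joints at [1.45, 0.359, 0.012, 0, -1.224, -0.288], TCP at [0.268, 0.619, 0.206] pointing down, gripper open.
Joint ranges: [-3.07, 3.07], [-1.43, 2.12], [-1.02, 1.25], [-3.03, 1.67], [-3.05, -0], [-3.03, 3.03]. Speed limits (rad/s): [2.39, 2.39, 3.01, 3.14, 3.14, 3.14].

### API

Orientations are given as [roll, pitch, yaw] about the fixed x, y, z axes, in that order (R = Rz(yaw) Ry(pitch) Rx(roll)).
In Python, from station import arm gives the robot as it stands.
- The arm moves only by the tool jog_arm, never from a script. Its argument "motion" is a list of rows, each an object of numbers: "dx", "dy", "dz": the shift along the tool's x, y, z in m; "twist": the turn about the tool's x in degrees. In form: [{"dx": .., "dy": .., "dz": .., "twist": ..}, ...]. A call has 1 to 20 rows; each row is the pose to reach, as a shift and turn from the pose commanded when the call began, along the tool's axes at that moment; what a row does not reach only later rows make up. A row lasts 1/12 s, in which the tool goes at most 41.7 mm and 7.16 degrees, less where a joint would pass 70% of its speed; a pose out of reach is approached as far as the arm can. A call with a gripper value outside its range is refused whole. "gripper" is the finger opening in m, from 0 to 0.0876, set as the call begins (left out, the last holds). The fingers move at their own pace and stop on an object; "newtons" is the grip in N (left out, the last holds). Time passes only in rows, so rows that repeat a pose let the fingers close. It gives the time, the measured TCP pose, the force and the opening at its end, in the units of the state.
- arm.get_state(): the state, without advancing time (a new reading comes with each control period).
- arm.grab_frame(name): name is "scene" or "top"; returns the picture (480x640x3 uint8, red, green, blue); there is no depth.
- arm.camera_model(name): a dict with "camera_matrix" (3x3 intrinsics, pixels), "eye" and "attitude" of the camera in the world. Camera axes: x right, y down, z forward; pixel columns grow to the right and rows downward; lengths in m; the calibration is good to about 2 mm. A picture is of the moment at which its call begins. camera_model takes no time and is no camera call.
- arm.job_done(): hands the job in, once; it reports no verdict.
The state is a dict: "t": time; "q": joint angles; "qd": joint speeds; "joint_efforts": joint torques, N m; "eef_pos": TCP position; "ee_rot": TCP orientation; "force": force on the tool from outside, world axes, zero at the start; "moment": the same for the moment, N m; "width": finger opening in m.
Only numpy, scipy, OpenCV 4.12 (cv2) and the standard library are available. Lean on these libraries where they do the work, as an engineer would, in place of code of your own. Each camera call takes 0.05 s, during which the arm holds its last target.

## Working session

There is one attempt and no reset: what is moved stays moved. The work goes in short steps, Python scripts to look and compute and a tool call to move; the robot and the scene stay as the last step left them, time stands still between calls to the robot, and variables do not carry over. Pictures are saved under pics/ and viewed, and the job is handed in when it is done.

Besides the shell and the picture viewer there is one more tool, called as name(argument=value, ...), one argument or row to a line, values as JSON. jog_arm: Moves the arm, as the interface text tells. Its arguments: {"type":"object","properties":{"motion":{"type":"array"},"gripper":{"type":"number"},"newtons":{"type":"number"}},"required":["motion"]}

```bash
mkdir -p pics; ls; python3 - <<'E'
from station import arm
import cv2
print(arm.get_state())
for n in("scene","top"):
    cv2.imwrite(f"pics/{n}0.png",arm.grab_frame(n)[:,:,::-1]); print(n,arm.camera_model(n))
E
```

```text
pics
{'t': 0.0, 'q': array([ 1.45008514e+00,  3.59399839e-01,  1.10590817e-02, -3.54001828e-04,
       -1.22412582e+00, -2.88110730e-01]), 'qd': array([-1.13174904e-03, -8.38932713e-04, -1.68448159e-03,  6.04363221e-05,
       -6.44212741e-04,  3.50137706e-04]), 'joint_efforts': array([-1.12793503e-03, -5.82697105e+01,  2.93045944e+01,  6.99684396e+00,
        6.78032055e-03, -1.68340212e-04]), 'eef_pos': array([0.26814192, 0.61887178, 0.20501376]), 'ee_rot': array([ 0.09147124,  1.56909324, -1.88826756]), 'force': array([-0.39022404, -0.04758535, -0.21572099]), 'moment': array([0.01548992, 0.01277602, 0.01929689]), 'width': 0.08749589511958519}
scene {'camera_matrix': array([[473.71227948,   0.        , 325.0608191 ],
       [  0.        , 473.71227948, 232.55610603],
       [  0.        ,   0.        ,   1.        ]]), 'eye': array([1.23103781, 0.27813231, 1.0121278 ]), 'attitude': array([-2.36230775e+00,  1.49710481e-03,  1.93429229e+00])}
top {'camera_matrix': array([[510.1713718 ,   0.        , 322.24114903],
       [  0.        , 510.1713718 , 240.99912356],
       [  0.        ,   0.        ,   1.        ]]), 'eye': array([0.25989645, 0.01449424, 1.29086066]), 'attitude': array([-2.95826327e+00, -2.39202146e-03, -1.55504420e+00])}
```

View pics/scene0.png

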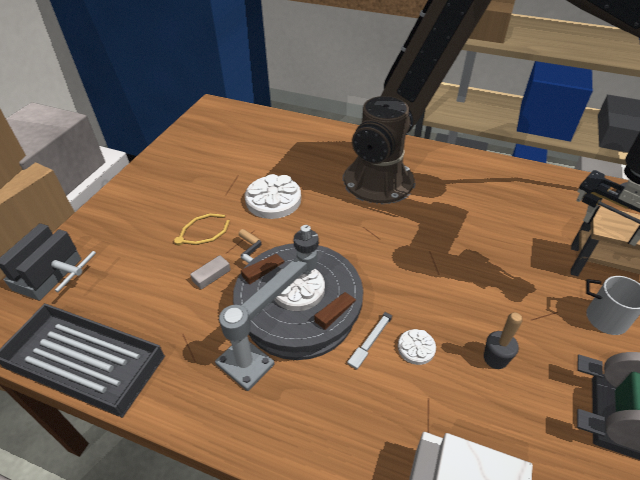

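View pics/top0.png

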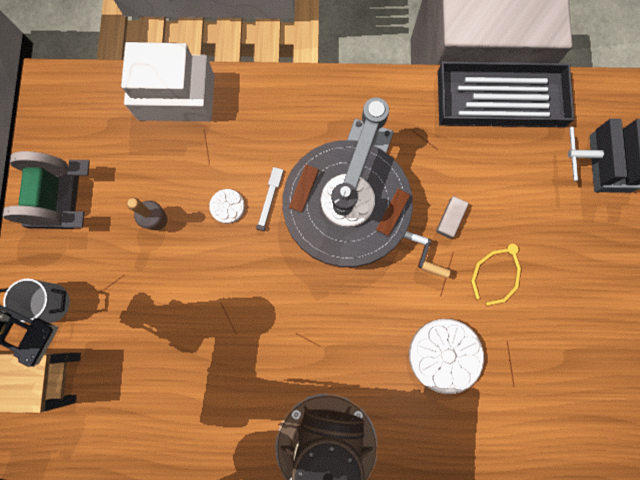

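Both views show the clamp on the turntable. Its knob is at top(345,192) and scene(306,232), and its column top is at top(375,110) and scene(234,316).

There are three rosettes:
- **Large:** top(447,356)
- **Middle:** under the clamp at top(348,200)
- **Small:** top(226,206)

Other knob-like things are the column cap at top(375,110) and the dummy's handle at top(135,203). I choose the knob over the middle rosette and will check it in a close crop.

```bash
python3 - <<'E'
import cv2,numpy as np
t=cv2.imread("pics/top0.png");s=cv2.imread("pics/scene0.png")
a=cv2.resize(t[160:225,310:380],None,fx=5.5,fy=5.5,interpolation=cv2.INTER_CUBIC)
b=cv2.resize(s[215:280,275:345],None,fx=5.5,fy=5.5,interpolation=cv2.INTER_CUBIC)
cv2.imwrite("pics/crop0.png",np.hstack([a,b]))
E
```

```text
(no output)
```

View pics/crop0.png

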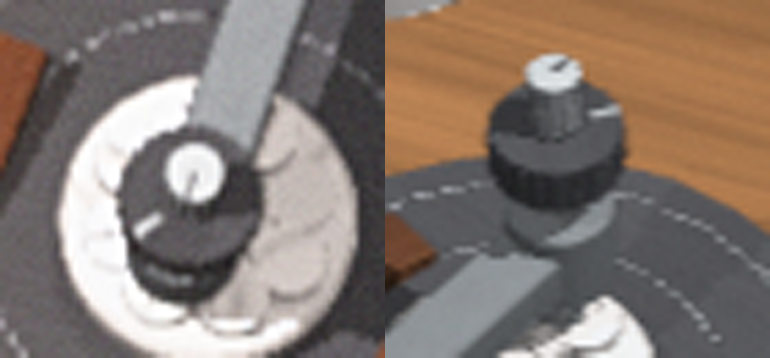

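```bash
cat > h.py <<'E'
import numpy as np,cv2
from scipy.spatial.transform import Rotation as R
from station import arm
def ray(n,u,v):
    m=arm.camera_model(n);d=np.linalg.inv(m["camera_matrix"])@[u,v,1]
    return np.array(m["eye"]),R.from_euler("xyz",m["attitude"]).as_matrix()@d
def onz(n,u,v,z):
    e,d=ray(n,u,v);return e+d*(z-e[2])/d[2]
def tri(a,b):
    (e,d),(f,g)=a,b
    s=np.linalg.lstsq(np.c_[d,-g],f-e,rcond=None)[0];p=e+s[0]*d;q=f+s[1]*g
    return (p+q)/2,np.linalg.norm(p-q)
def face(img,x0,y0,x1,y1,th=190):
    g=cv2.cvtColor(img[y0:y1,x0:x1],cv2.COLOR_BGR2GRAY)
    n,l,st,c=cv2.connectedComponentsWithStats((g>th).astype(np.uint8))
    return [(c[i]+[x0,y0],st[i,4]) for i in range(1,n) if st[i,4]>4]
E
python3 - <<'E'
from h import *
t=cv2.imread("pics/top0.png");s=cv2.imread("pics/scene0.png")
print(face(t,330,180,360,203),face(s,295,218,320,245))
a=(345.3,191.3);b=(305.7,228.1)
print(onz("top",*a,.276),onz("scene",*b,.276),tri(ray("top",*a),ray("scene",*b)))
print("col",onz("top",375.5,109,.202),onz("scene",234,316,.202))
print("mark", onz("top",310+148/5.5,160+224/5.5,.246))
st=arm.get_state();print(R.from_euler("xyz",st["ee_rot"]).as_matrix())
E
```

```text
[(array([334.38947368, 183.95789474]), np.int32(95)), (array([358.5, 187.2]), np.int32(10)), (array([345.04054054, 190.54054054]), np.int32(74)), (array([330.3, 199.6]), np.int32(10)), (array([336.42857143, 200.42857143]), np.int32(7))] [(array([305.12820513, 227.79487179]), np.int32(39))]
[ 0.55299097 -0.03083771  0.276     ] [ 0.55397152 -0.02627737  0.276     ] (array([ 0.55280769, -0.02898187,  0.27435293]), np.float64(0.0040429971982300986))
col [ 0.76990707 -0.10155777  0.202     ] [ 0.77408726 -0.09654867  0.202     ]
mark [ 0.54072082 -0.0145943   0.246     ]
[[-4.72603578e-04  9.17561847e-01 -3.97592798e-01]
 [-1.36898704e-03 -3.97593064e-01 -9.17560833e-01]
 [-9.99998951e-01  1.10656855e-04  1.44403418e-03]]
```

The crop shows the bright feed-knob face at top(345,191) and scene(305.5,228), with the dark ring below it and its white mark at top(337,201). It stands over the middle rosette, so this is the right one. Axis is about (0.554, -0.029). I'll rise, then cross over.

jog_arm(
  motion=[
    {"dx": -0.04},
    {"dx": -0.08},
    {"dx": -0.12},
    {"dx": -0.15},
    {"dx": -0.15, "dy": 0.03, "dz": 0.028},
    {"dx": -0.15, "dy": 0.06, "dz": 0.056},
    {"dx": -0.15, "dy": 0.09, "dz": 0.083},
    {"dx": -0.15, "dy": 0.12, "dz": 0.111},
    {"dx": -0.15, "dy": 0.15, "dz": 0.139},
    {"dx": -0.15, "dy": 0.18, "dz": 0.167},
    {"dx": -0.15, "dy": 0.21, "dz": 0.194},
    {"dx": -0.15, "dy": 0.24, "dz": 0.222},
    {"dx": -0.15, "dy": 0.27, "dz": 0.25},
    {"dx": -0.15, "dy": 0.3, "dz": 0.278},
    {"dx": -0.15, "dy": 0.33, "dz": 0.305},
    {"dx": -0.15, "dy": 0.36, "dz": 0.333},
    {"dx": -0.15, "dy": 0.4, "dz": 0.37},
    {"dx": -0.15, "dy": 0.44, "dz": 0.407},
    {"dx": -0.15, "dy": 0.48, "dz": 0.444},
    {"dx": -0.15, "dy": 0.52, "dz": 0.481},
  ],
  gripper=0.0876,
  newtons=60,
)

```text
invalid input
```

jog_arm(
  motion=[
    {"dx": -0.04, "dy": 0, "dz": 0, "twist": 0},
    {"dx": -0.08, "dy": 0, "dz": 0, "twist": 0},
    {"dx": -0.12, "dy": 0, "dz": 0, "twist": 0},
    {"dx": -0.15, "dy": 0, "dz": 0, "twist": 0},
  ],
)

```text
t: 0.43
eef_pos: [0.2687, 0.6194, 0.3594]
ee_rot: [3.08, 1.568, 1.1]
force: [0.0, 0.4, -0.4]
width: 0.0876
```

jog_arm(
  motion=[
    {"dx": 0, "dy": 0.03, "dz": 0.028, "twist": 0},
    {"dx": 0, "dy": 0.06, "dz": 0.056, "twist": 0},
    {"dx": 0, "dy": 0.09, "dz": 0.083, "twist": 0},
    {"dx": 0, "dy": 0.12, "dz": 0.111, "twist": 0},
    {"dx": 0, "dy": 0.15, "dz": 0.139, "twist": 0},
    {"dx": 0, "dy": 0.18, "dz": 0.167, "twist": 0},
    {"dx": 0, "dy": 0.21, "dz": 0.194, "twist": 0},
    {"dx": 0, "dy": 0.24, "dz": 0.222, "twist": 0},
    {"dx": 0, "dy": 0.27, "dz": 0.25, "twist": 0},
    {"dx": 0, "dy": 0.3, "dz": 0.278, "twist": 0},
    {"dx": 0, "dy": 0.33, "dz": 0.305, "twist": 0},
    {"dx": 0, "dy": 0.36, "dz": 0.333, "twist": 0},
    {"dx": 0, "dy": 0.39, "dz": 0.361, "twist": 0},
    {"dx": 0, "dy": 0.42, "dz": 0.389, "twist": 0},
    {"dx": 0, "dy": 0.45, "dz": 0.416, "twist": 0},
    {"dx": 0, "dy": 0.48, "dz": 0.444, "twist": 0},
    {"dx": 0, "dy": 0.51, "dz": 0.472, "twist": 0},
    {"dx": 0, "dy": 0.52, "dz": 0.481, "twist": 0},
    {"dx": 0, "dy": 0.52, "dz": 0.481, "twist": 0},
    {"dx": 0, "dy": 0.52, "dz": 0.481, "twist": 0},
  ],
  gripper=0.087,
  newtons=60,
)

```text
t: 2.1
eef_pos: [0.5542, -0.0297, 0.3552]
ee_rot: [-1.054, 1.569, -3.036]
force: [0.2, 0.9, -0.2]
width: 0.0873
```

```bash
python3 - <<'E'
from h import *
st=arm.get_state();print(st)
print(R.from_euler("xyz",st["ee_rot"]).as_matrix())
cv2.imwrite("pics/s1.png",arm.grab_frame("scene")[:,:,::-1])
s=cv2.imread("pics/s1.png");cv2.imwrite("pics/s1c.png",cv2.resize(s[130:310,200:420],None,fx=3,fy=3))
E
```

```text
{'t': 2.1, 'q': array([ 2.99130317e-01,  9.97053394e-02,  5.61820128e-03, -2.95592831e-04,
       -1.47821232e+00,  8.60465087e-01]), 'qd': array([ 0.03678576, -0.01762006, -0.00607058, -0.00323187,  0.00036054,
       -0.00714472]), 'joint_efforts': array([ -1.17597833, -38.66661787,  31.30863547,   7.46678442,
         0.08714107,   0.15972242]), 'eef_pos': array([ 0.55418686, -0.0296881 ,  0.35516073]), 'ee_rot': array([-1.05380065,  1.56926465, -3.03582545]), 'force': array([ 0.16631021,  0.91329765, -0.22191392]), 'moment': array([0.05657414, 0.04014458, 0.02721902]), 'width': 0.08729456066124831}
[[-1.52311349e-03  9.16629436e-01 -3.99735108e-01]
 [-1.61698869e-04 -3.99735792e-01 -9.16630389e-01]
 [-9.99998827e-01 -1.33149540e-03  7.57060921e-04]]
```

View pics/s1c.png

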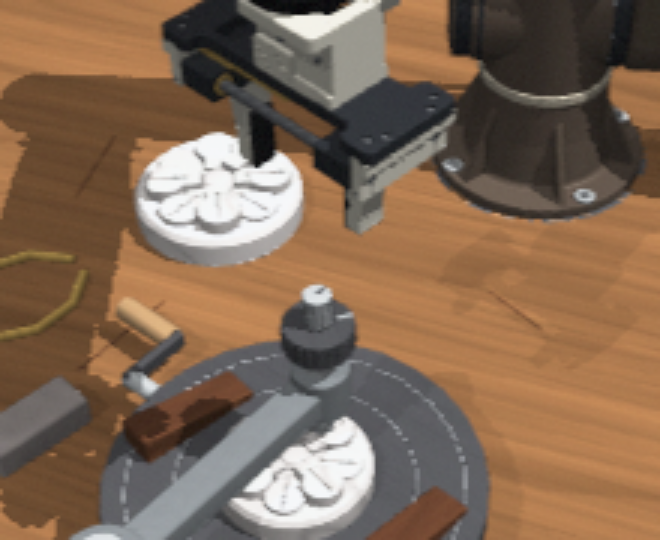

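The gripper hangs above the knob at crop(318,300) and the jaws straddle it clearly. Now I descend to TCP z 0.263, which puts the tips at 0.252 and clear of the ring top at 0.246.

jog_arm(
  motion=[
    {"dx": 0.03, "dy": 0, "dz": 0, "twist": 0},
    {"dx": 0.06, "dy": 0, "dz": 0, "twist": 0},
    {"dx": 0.08, "dy": 0, "dz": 0, "twist": 0},
    {"dx": 0.092, "dy": 0, "dz": 0, "twist": 0},
    {"dx": 0.092, "dy": 0, "dz": 0, "twist": 0},
    {"dx": 0.092, "dy": 0, "dz": 0, "twist": 0},
    {"dx": 0.092, "dy": 0, "dz": 0, "twist": 0},
    {"dx": 0.092, "dy": 0, "dz": 0, "twist": 0},
  ],
  gripper=0.05,
  newtons=20,
)

```text
t: 2.82
eef_pos: [0.5549, -0.0281, 0.2655]
ee_rot: [2.14, 1.568, 0.161]
force: [-0.3, 0.4, -0.2]
width: 0.0503
```

```bash
cat > look.py <<'E'
import sys
from h import *
n=sys.argv[1]
st=arm.get_state()
for k in("t","q","eef_pos","force","moment","width"):print(k,np.round(st[k],4))
M=R.from_euler("xyz",st["ee_rot"]).as_matrix();print("yaw z",np.degrees(np.arctan2(M[1,2],M[0,2])),M[2,0])
if len(sys.argv)>2:
    ims=[]
    for c,(x0,y0,w,h) in(("scene",(255,185,100,100)),("top",(295,140,100,100))):
        f=arm.grab_frame(c)[:,:,::-1];cv2.imwrite(f"pics/{n}_{c}.png",f)
        ims.append(cv2.resize(f[y0:y0+h,x0:x0+w],(400,400),interpolation=cv2.INTER_CUBIC))
    cv2.imwrite(f"pics/{n}.png",np.hstack(ims))
E
python3 look.py a1 p
```

```text
t 2.8167
q [ 3.0200e-01  1.2660e-01 -1.6110e-01  4.0000e-04 -1.2808e+00  8.6080e-01]
eef_pos [ 0.5549 -0.0281  0.2655]
force [-0.2514  0.3895 -0.1659]
moment [-0.0111  0.0208 -0.0335]
width 0.0503
yaw z -113.37204437947364 -0.9999971072190992
```

View pics/a1.png

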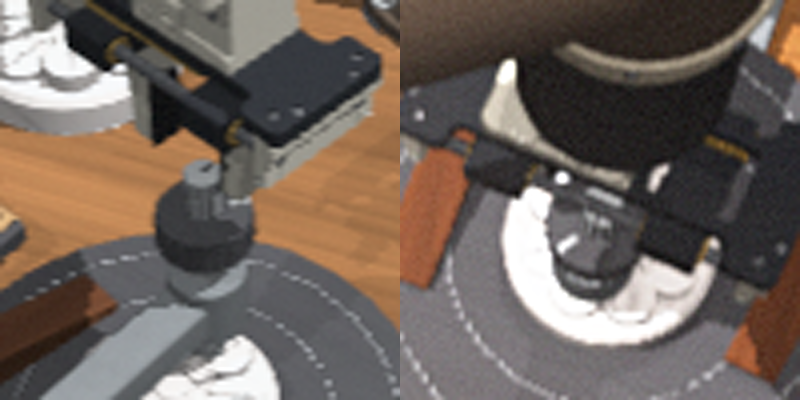

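```bash
cat >> h.py <<'E'
def proj(n,p):
    m=arm.camera_model(n);A=R.from_euler("xyz",m["attitude"]).as_matrix();c=A.T@(np.array(p)-m["eye"])
    u=m["camera_matrix"]@c;return u[:2]/u[2]
E
python3 - <<'E'
from h import *
s=arm.get_state();M=R.from_euler("xyz",s["ee_rot"]).as_matrix();e=s["eef_pos"]
o={"scene":(255,185),"top":(295,140)}
for n in o:
    im=cv2.resize(cv2.imread(f"pics/a1_{n}.png")[o[n][1]:o[n][1]+100,o[n][0]:o[n][0]+100],(600,600),interpolation=cv2.INTER_CUBIC)
    for p,c in((e+M[:,0]*.011+M[:,2]*.025,(0,0,255)),(e+M[:,0]*.011-M[:,2]*.025,(0,0,255)),(np.array([.5535,-.029,.276]),(0,255,0)),(np.array([.5535,-.029,.246]),(255,255,0))):
        q=((proj(n,p)-o[n])*6+3).astype(int);print(n,q/6+o[n]);cv2.circle(im,tuple(int(i) for i in q),4,c,-1)
    cv2.imwrite(f"pics/a1m_{n}.png",im)
a,b=[cv2.imread(f"pics/a1m_{n}.png") for n in o]
cv2.imwrite("pics/a1m.png",cv2.resize(np.hstack([a,b]),(800,400)))
E
```

```text
scene [297.66666667 230.        ]
scene [313.33333333 241.        ]
scene [305. 228.]
scene [305.5 237.5]
top [355.  198.5]
top [333.16666667 189.        ]
top [344.83333333 191.5       ]
top [344.16666667 195.33333333]
```

View pics/a1m.png

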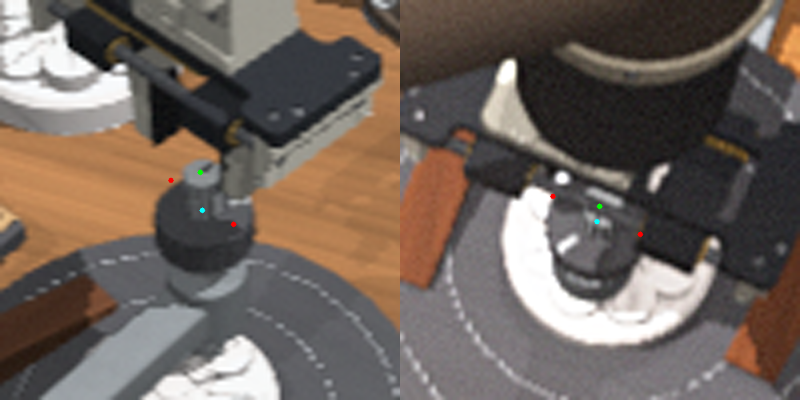

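jog_arm(
  motion=[
    {"dx": 0, "dy": 0, "dz": 0, "twist": 0},
    {"dx": 0, "dy": 0, "dz": 0, "twist": 0},
    {"dx": 0, "dy": 0, "dz": 0, "twist": 0},
  ],
)

```text
t: 3.17
eef_pos: [0.5543, -0.0288, 0.2642]
ee_rot: [2.162, 1.571, 0.183]
force: [0.3, -0.2, 0.5]
width: 0.05
```

```bash
python3 look.py a2 p; python3 - <<'E'
import cv2
s=cv2.imread("pics/a2_scene.png")
cv2.imwrite("pics/a2s.png",cv2.resize(s[200:260,270:350],(800,600),interpolation=cv2.INTER_CUBIC))
E
```

```text
t 3.1667
q [ 0.301   0.1276 -0.1627  0.     -1.2802  0.8609]
eef_pos [ 0.5543 -0.0288  0.2642]
force [ 0.282  -0.2242  0.4832]
moment [ 0.0122 -0.0271  0.0165]
width 0.05
yaw z -113.43009077678404 -0.9999999578175318
```

View pics/a2s.png

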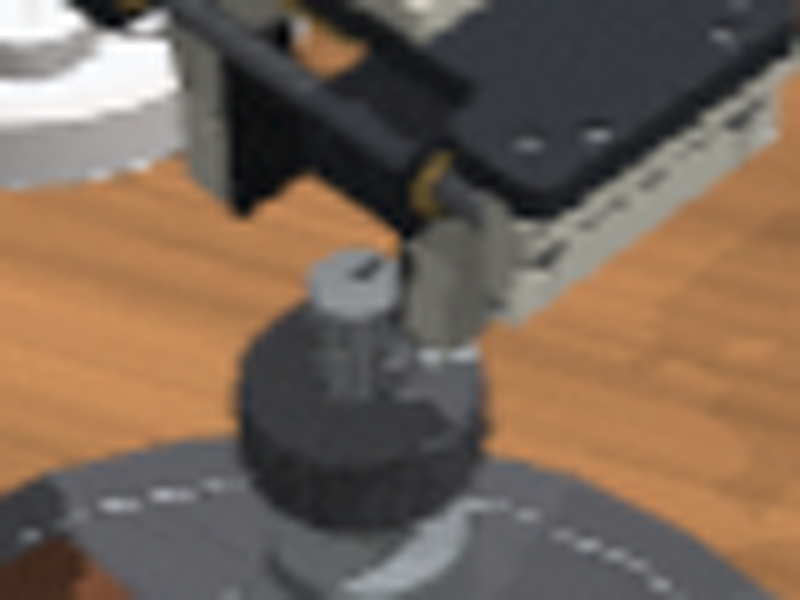

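View pics/a2.png

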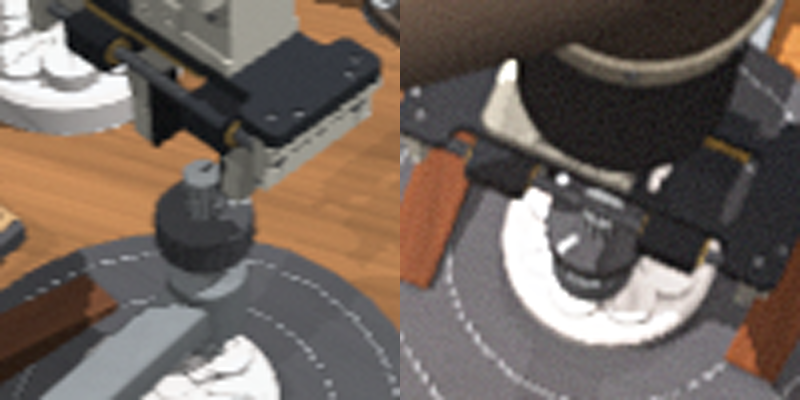

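```bash
python3 - <<'E'
import cv2
s=cv2.imread("pics/a2_top.png")
cv2.imwrite("pics/a2t.png",cv2.resize(s[160:235,300:400],(800,600),interpolation=cv2.INTER_CUBIC))
E
```

```text
(no output)
```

View pics/a2t.png

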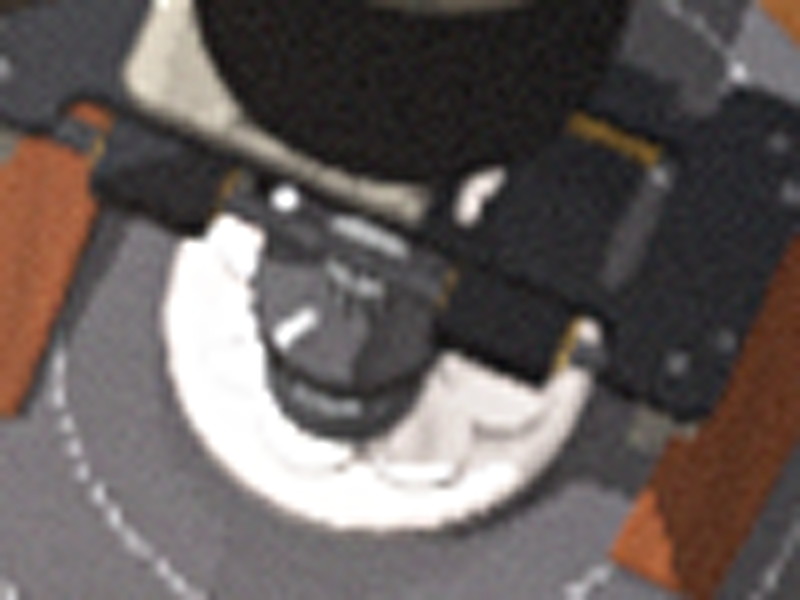

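```bash
python3 - <<'E'
from h import *
for z in(.22,.253,.264,.30,.35,.4,.45,.5): print(z,[proj(n,[.5543,-.0288,z]).round(1) for n in("scene","top")])
E
```

```text
0.22 [array([305.4, 245.3]), array([343.2, 197.9])]
0.253 [array([304.9, 235.2]), array([343.8, 193.7])]
0.264 [array([304.8, 231.7]), array([344.1, 192.3])]
0.3 [array([304.2, 220.1]), array([344.9, 187.3])]
0.35 [array([303.4, 202.8]), array([346. , 179.9])]
0.4 [array([302.6, 184.3]), array([347.4, 171.7])]
0.45 [array([301.7, 164.4]), array([348.8, 162.5])]
0.5 [array([300.7, 142.9]), array([350.5, 152.3])]
```

View pics/a2_scene.png

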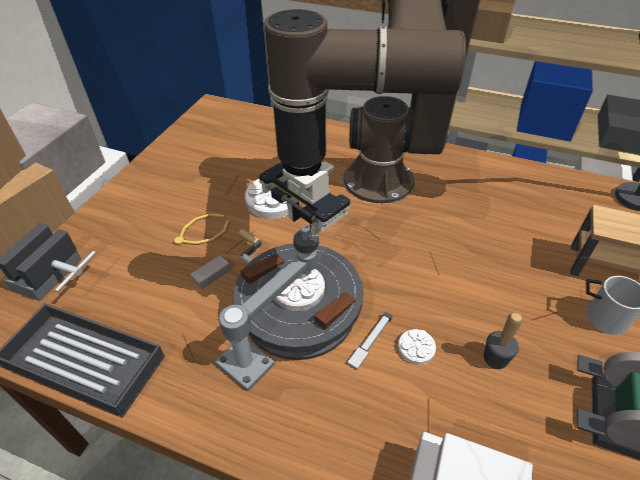

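View pics/a2_top.png

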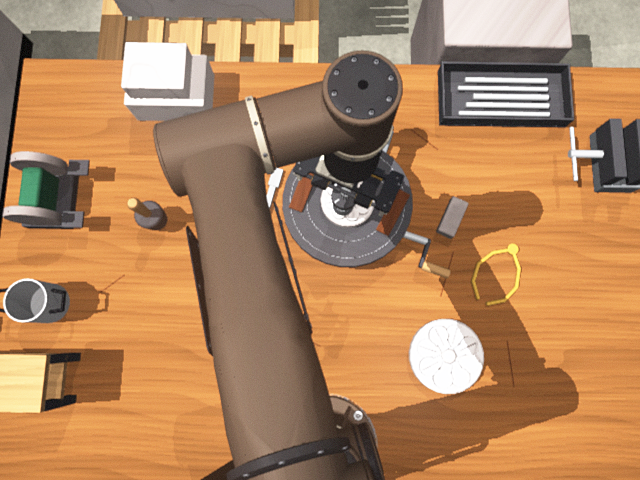

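Both pictures show the jaws either side of the knob axis. In the scene view the tips look about 25 mm higher than the given TCP implies: scene(315,235) against about row 244 expected. A gentle close will tell, because the width should stop near 22 mm.

jog_arm(
  motion=[
    {"dx": 0, "dy": 0, "dz": 0, "twist": 0},
    {"dx": 0, "dy": 0, "dz": 0, "twist": 0},
    {"dx": 0, "dy": 0, "dz": 0, "twist": 0},
    {"dx": 0, "dy": 0, "dz": 0, "twist": 0},
    {"dx": 0, "dy": 0, "dz": 0, "twist": 0},
    {"dx": 0, "dy": 0, "dz": 0, "twist": 0},
  ],
  gripper=0.016,
  newtons=6,
)

```text
t: 3.77
eef_pos: [0.5543, -0.0287, 0.2639]
ee_rot: [-0.593, 1.571, -2.573]
force: [-0.3, 0.3, -1.1]
width: 0.018
```

```bash
python3 look.py a3 p;python3 - <<'E'
import cv2,numpy as np
s=cv2.imread("pics/a3_scene.png");t=cv2.imread("pics/a3_top.png")
cv2.imwrite("pics/a3s.png",np.hstack([cv2.resize(s[200:260,275:335],(400,400),interpolation=cv2.INTER_CUBIC),cv2.resize(t[160:220,315:375],(400,400),interpolation=cv2.INTER_CUBIC)]))
E
```

```text
t 3.7667
q [ 0.3011  0.1278 -0.1629  0.     -1.2801  0.8609]
eef_pos [ 0.5543 -0.0287  0.2639]
force [-0.3298  0.3147 -1.1002]
moment [ 0.0077 -0.0311 -0.03  ]
width 0.018
yaw z -113.42114100922007 -0.999999996307888
```

View pics/a3s.png

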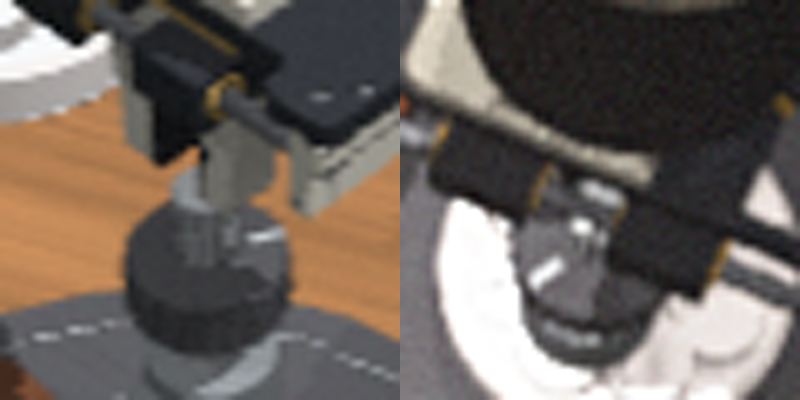

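jog_arm(
  motion=[
    {"dx": 0, "dy": 0, "dz": 0, "twist": 0},
    {"dx": 0, "dy": 0, "dz": 0, "twist": 0},
  ],
)

```text
t: 4.03
eef_pos: [0.5543, -0.0287, 0.264]
ee_rot: [-2.524, 1.571, 1.78]
force: [0.2, -0.2, 0.4]
width: 0.016
```

```bash
python3 - <<'E'
from h import *
M=R.from_euler("xyz",arm.get_state()["ee_rot"]).as_matrix()
for z in(.255,.265,.275,.285,.295):
    e=np.array([.5543,-.0287,z]);print(z,*[proj("scene",e+M[:,1]*a+M[:,2]*b).round(1) for a,b in((.0095,.008),(.0095,.02),(.0095,-.008),(-.0095,-.008))])
E
python3 - <<'E'
import cv2
s=cv2.imread("pics/a3_scene.png")
cv2.imwrite("pics/a3z.png",cv2.resize(s[205:245,285:325],(800,600),interpolation=cv2.INTER_CUBIC))
E
```

```text
0.255 [299.4 235. ] [295.7 232.3] [304.4 238.6] [310.5 234.2]
0.265 [299.2 231.8] [295.5 229.2] [304.2 235.4] [310.4 231. ]
0.275 [299.  228.6] [295.3 226. ] [304.1 232.2] [310.3 227.8]
0.285 [298.8 225.4] [295.1 222.7] [303.9 229. ] [310.1 224.6]
0.295 [298.6 222.1] [294.9 219.5] [303.8 225.7] [310.  221.3]
```

View pics/a3z.png

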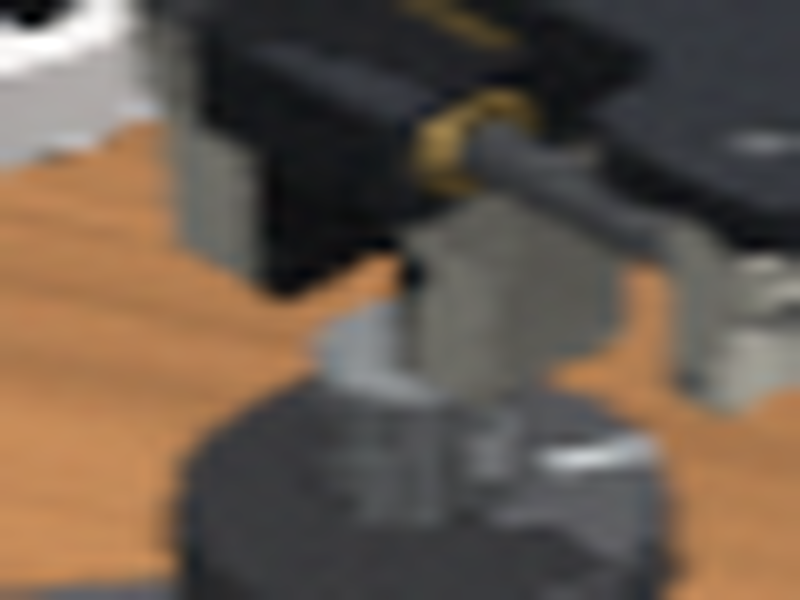

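```bash
python3 - <<'E'
from h import *
M=R.from_euler("xyz",arm.get_state()["ee_rot"]).as_matrix()
for n in("scene","top"):
  for z in(.29,.30,.31,.32,.33,.34,.35,.36):
    e=np.array([.5543,-.0287,z]);print(n,z,*[proj(n,e+M[:,1]*a+M[:,2]*b).round(1) for a,b in((.039,-.0965),(-.039,-.0965),(.039,.0965),(-.039,.0965),(0.,-.065),(0.,.065))])
E
python3 - <<'E'
import cv2
s=cv2.imread("pics/a2_scene.png")
cv2.imwrite("pics/a2b.png",cv2.resize(s[155:245,250:370],(800,600),interpolation=cv2.INTER_CUBIC))
E
```

```text
scene 0.29 [323.5 255.9] [349.2 236.3] [262.  211.2] [287.7 194.8] [325.8 238.3] [284.4 209.3]
scene 0.3 [323.5 252.6] [349.3 233. ] [261.6 207.9] [287.4 191.5] [325.8 235. ] [284.1 206. ]
scene 0.31 [323.5 249.3] [349.5 229.6] [261.2 204.5] [287.2 188.2] [325.7 231.6] [283.8 202.7]
scene 0.32 [323.4 245.9] [349.7 226.2] [260.7 201.1] [286.9 184.8] [325.7 228.3] [283.5 199.3]
scene 0.33 [323.4 242.4] [349.8 222.8] [260.3 197.7] [286.6 181.4] [325.7 224.8] [283.2 195.9]
scene 0.34 [323.4 238.9] [350.  219.3] [259.8 194.2] [286.4 177.9] [325.7 221.3] [282.9 192.4]
scene 0.35 [323.4 235.4] [350.2 215.7] [259.3 190.7] [286.1 174.4] [325.7 217.8] [282.6 188.9]
scene 0.36 [323.4 231.8] [350.4 212.1] [258.9 187.1] [285.8 170.9] [325.7 214.2] [282.3 185.3]
top 0.29 [309.4 153.5] [293.5 186.7] [395.7 190.8] [380.7 224.9] [315.5 176.1] [373.9 201.5]
top 0.3 [309.3 151.8] [293.2 185.3] [396.5 189.4] [381.2 223.9] [315.4 174.6] [374.4 200.2]
top 0.31 [309.2 150. ] [292.9 183.8] [397.2 188. ] [381.8 222.8] [315.4 173. ] [375.  198.9]
top 0.32 [309.1 148.2] [292.7 182.4] [397.9 186.5] [382.4 221.7] [315.3 171.4] [375.5 197.6]
top 0.33 [309.  146.4] [292.4 180.9] [398.7 185.1] [383.1 220.5] [315.3 169.8] [376.  196.2]
top 0.34 [308.8 144.5] [292.1 179.3] [399.5 183.6] [383.7 219.4] [315.2 168.2] [376.6 194.8]
top 0.35 [308.7 142.7] [291.8 177.7] [400.2 182. ] [384.3 218.2] [315.2 166.5] [377.1 193.4]
top 0.36 [308.6 140.7] [291.5 176.1] [401.1 180.5] [385. 217.] [315.1 164.8] [377.7 192. ]
```

View pics/a2b.png

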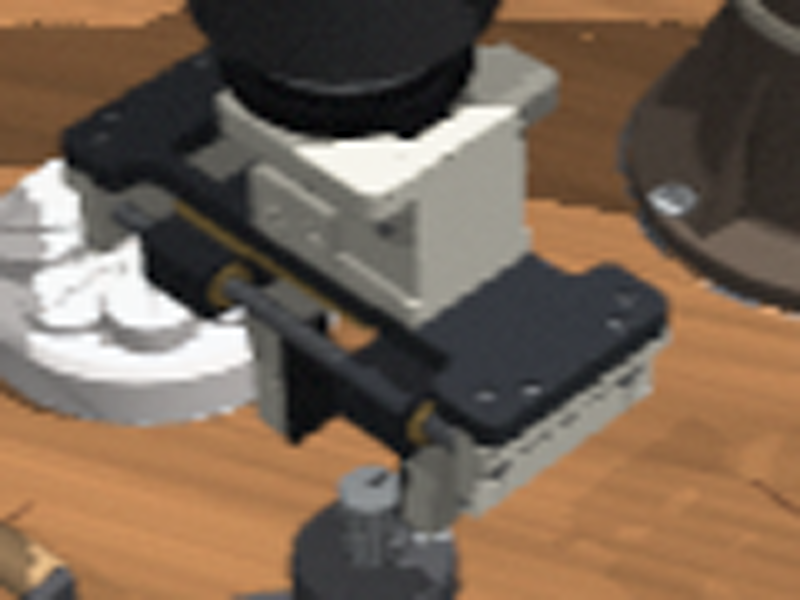

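Measured offset: the gripper body's near lower corner is at scene(321,232), which puts it about 35 mm above where the readings imply. The tips are about 31 mm higher too. So the whole gripper sits about 31 mm higher than reported, and the spacing from tips to body agrees with the text. I'll open, then lower in stages while watching the force.

jog_arm(
  motion=[
    {"dx": 0, "dy": 0, "dz": 0, "twist": 0},
    {"dx": 0, "dy": 0, "dz": 0, "twist": 0},
    {"dx": 0, "dy": 0, "dz": 0, "twist": 0},
    {"dx": 0, "dy": 0, "dz": 0, "twist": 0},
    {"dx": 0, "dy": 0, "dz": 0, "twist": 0},
    {"dx": 0, "dy": 0, "dz": 0, "twist": 0},
    {"dx": 0.006, "dy": 0, "dz": 0, "twist": 0},
    {"dx": 0.012, "dy": 0, "dz": 0, "twist": 0},
    {"dx": 0.018, "dy": 0, "dz": 0, "twist": 0},
    {"dx": 0.022, "dy": 0, "dz": 0, "twist": 0},
    {"dx": 0.022, "dy": 0, "dz": 0, "twist": 0},
    {"dx": 0.022, "dy": 0, "dz": 0, "twist": 0},
    {"dx": 0.022, "dy": 0, "dz": 0, "twist": 0},
  ],
  gripper=0.05,
  newtons=6,
)

```text
t: 5.12
eef_pos: [0.5544, -0.0287, 0.2421]
ee_rot: [1.335, 1.571, -0.644]
force: [-0.4, -0.3, 0.3]
width: 0.05
```

```bash
python3 look.py a4 p;python3 - <<'E'
import cv2,numpy as np
s=cv2.imread("pics/a4_scene.png");t=cv2.imread("pics/a4_top.png")
cv2.imwrite("pics/a4s.png",np.hstack([cv2.resize(s[200:260,275:335],(400,400),interpolation=cv2.INTER_CUBIC),cv2.resize(t[160:220,315:375],(400,400),interpolation=cv2.INTER_CUBIC)]))
E
```

```text
t 5.1167
q [ 3.0110e-01  1.3940e-01 -1.9890e-01  2.0000e-04 -1.2324e+00  8.6090e-01]
eef_pos [ 0.5544 -0.0287  0.2421]
force [-0.4201 -0.2639  0.2594]
moment [-0.0009 -0.0296  0.0568]
width 0.05
yaw z -113.41947726551727 -0.9999999809735378
```

View pics/a4s.png

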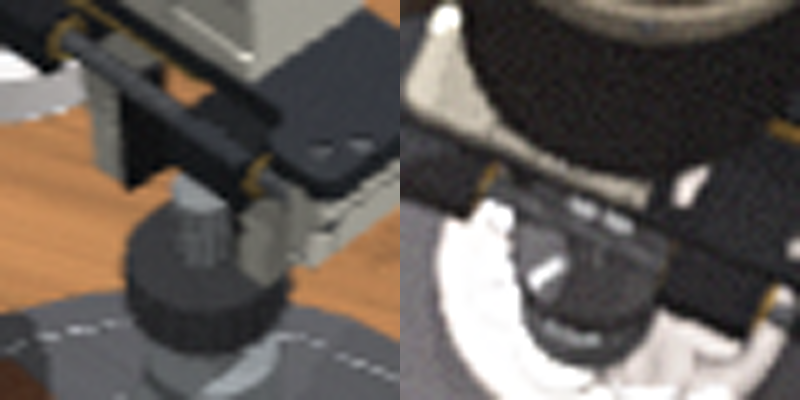

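The right tip now sits beside the knob at crop(262,280), just above the ring's mark, and the knob top is between the jaws. I'll go 6 mm lower and close gently.

jog_arm(
  motion=[
    {"dx": 0.003, "dy": 0, "dz": 0, "twist": 0},
    {"dx": 0.006, "dy": 0, "dz": 0, "twist": 0},
    {"dx": 0.006, "dy": 0, "dz": 0, "twist": 0},
    {"dx": 0.006, "dy": 0, "dz": 0, "twist": 0},
    {"dx": 0.006, "dy": 0, "dz": 0, "twist": 0},
  ],
  gripper=0.028,
  newtons=10,
)

```text
t: 5.63
eef_pos: [0.5543, -0.0287, 0.236]
ee_rot: [0.447, 1.571, -1.533]
force: [0.3, -0.3, -0.9]
width: 0.0291
```

jog_arm(
  motion=[
    {"dx": 0, "dy": 0, "dz": 0, "twist": 0},
    {"dx": 0, "dy": 0, "dz": 0, "twist": 0},
    {"dx": 0, "dy": 0, "dz": 0, "twist": 0},
    {"dx": 0, "dy": 0, "dz": 0, "twist": 0},
    {"dx": 0, "dy": 0, "dz": 0, "twist": 0},
  ],
  gripper=0.01,
  newtons=10,
)

```text
t: 6.05
eef_pos: [0.5544, -0.0286, 0.2361]
ee_rot: [2.393, 1.57, 0.413]
force: [0.1, 1.5, -0.5]
width: 0.0216
```

```bash
python3 look.py a5
```

```text
t 6.05
q [ 0.3012  0.1427 -0.2087 -0.     -1.219   0.8609]
eef_pos [ 0.5544 -0.0286  0.2361]
force [ 0.1266  1.4573 -0.4872]
moment [ 0.3401 -0.0951  0.0161]
width 0.0216
yaw z -113.41965722227349 -0.9999999123179382
```

jog_arm(
  motion=[
    {"dx": 0, "dy": 0, "dz": 0, "twist": 0},
    {"dx": 0, "dy": 0, "dz": 0, "twist": 0},
    {"dx": 0, "dy": 0, "dz": 0, "twist": 0},
    {"dx": 0, "dy": 0, "dz": 0, "twist": 0},
  ],
  gripper=0.01,
  newtons=60,
)

```text
t: 6.38
eef_pos: [0.5544, -0.0286, 0.2361]
ee_rot: [2.407, 1.57, 0.427]
force: [0.8, 0.1, 1.1]
width: 0.0207
```

```bash
cat > tq.py <<'E'
from h import *
st=arm.get_state();print("t %.2f q6 %.4f tau6 %.4f Mz %.3f"%(st["t"],st["q"][5],st["joint_efforts"][5],st["moment"][2]),"F",st["force"].round(1),"w %.4f"%st["width"],st["eef_pos"].round(4))
E
python3 tq.py
```

```text
t 6.38 q6 0.8609 tau6 -0.0050 Mz -0.043 F [0.8 0.1 1.1] w 0.0207 [ 0.5544 -0.0286  0.2361]
```

jog_arm(
  motion=[
    {"dx": 0, "dy": 0, "dz": 0, "twist": 1},
    {"dx": 0, "dy": 0, "dz": 0, "twist": 2},
    {"dx": 0, "dy": 0, "dz": 0, "twist": 3},
    {"dx": 0, "dy": 0, "dz": 0, "twist": 4},
  ],
)

```text
t: 6.72
eef_pos: [0.5544, -0.0287, 0.2361]
ee_rot: [1.766, 1.571, -0.285]
force: [-0.0, 0.6, 1.3]
width: 0.0202
```

```bash
python3 tq.py
```

```text
t 6.72 q6 0.7893 tau6 0.1058 Mz 0.212 F [-0.   0.6  1.3] w 0.0202 [ 0.5544 -0.0287  0.2361]
```

jog_arm(
  motion=[
    {"dx": 0, "dy": 0, "dz": 0, "twist": 1},
    {"dx": 0, "dy": 0, "dz": 0, "twist": 2},
    {"dx": 0, "dy": 0, "dz": 0, "twist": 3},
  ],
)

```text
t: 6.97
eef_pos: [0.5543, -0.0287, 0.2361]
ee_rot: [1.822, 1.571, -0.282]
force: [0.0, 1.4, 2.2]
width: 0.0205
```

```bash
python3 tq.py
```

```text
t 6.97 q6 0.7370 tau6 0.1028 Mz 0.297 F [0.  1.4 2.2] w 0.0205 [ 0.5543 -0.0287  0.2361]
```

jog_arm(
  motion=[
    {"dx": 0, "dy": 0, "dz": 0, "twist": 1},
    {"dx": 0, "dy": 0, "dz": 0, "twist": 2},
    {"dx": 0, "dy": 0, "dz": 0, "twist": 3},
  ],
)

```text
t: 7.22
eef_pos: [0.5543, -0.0288, 0.236]
ee_rot: [1.229, 1.571, -0.927]
force: [-0.1, 1.1, 2.3]
width: 0.0208
```

```bash
python3 tq.py
```

```text
t 7.22 q6 0.6846 tau6 0.1030 Mz 0.257 F [-0.1  1.1  2.3] w 0.0208 [ 0.5543 -0.0288  0.236 ]
```

jog_arm(
  motion=[
    {"dx": 0, "dy": 0, "dz": 0, "twist": 1},
  ],
)

```text
t: 7.3
eef_pos: [0.5543, -0.0288, 0.236]
ee_rot: [1.691, 1.571, -0.482]
force: [0.0, 0.3, 2.5]
width: 0.0205
```

```bash
python3 tq.py
```

```text
t 7.30 q6 0.6671 tau6 0.1029 Mz 0.228 F [0.  0.3 2.5] w 0.0205 [ 0.5543 -0.0288  0.236 ]
```

jog_arm(
  motion=[
    {"dx": 0, "dy": 0, "dz": 0, "twist": 1},
  ],
)

```text
t: 7.38
eef_pos: [0.5543, -0.0288, 0.236]
ee_rot: [0.946, 1.571, -1.245]
force: [-0.6, 1.6, 1.9]
width: 0.0207
```

```bash
python3 tq.py
```

```text
t 7.38 q6 0.6497 tau6 0.1028 Mz 0.230 F [-0.6  1.6  1.9] w 0.0207 [ 0.5543 -0.0288  0.236 ]
```

jog_arm(
  motion=[
    {"dx": 0, "dy": 0, "dz": 0, "twist": 1},
    {"dx": 0, "dy": 0, "dz": 0, "twist": 2},
    {"dx": 0, "dy": 0, "dz": 0, "twist": 3},
  ],
)

```text
t: 7.63
eef_pos: [0.5543, -0.0288, 0.236]
ee_rot: [1.056, 1.571, -1.187]
force: [-0.6, 0.9, 3.0]
width: 0.0208
```

```bash
python3 tq.py
```

```text
t 7.63 q6 0.5973 tau6 0.1016 Mz 0.259 F [-0.6  0.9  3. ] w 0.0208 [ 0.5543 -0.0288  0.236 ]
```

jog_arm(
  motion=[
    {"dx": 0, "dy": 0, "dz": 0, "twist": 1},
    {"dx": 0, "dy": 0, "dz": 0, "twist": 2},
    {"dx": 0, "dy": 0, "dz": 0, "twist": 3},
  ],
)

```text
t: 7.88
eef_pos: [0.5542, -0.0289, 0.236]
ee_rot: [0.594, 1.571, -1.702]
force: [-0.8, -0.4, 3.8]
width: 0.0204
```

```bash
python3 tq.py
```

```text
t 7.88 q6 0.5450 tau6 0.0724 Mz 0.268 F [-0.8 -0.4  3.8] w 0.0204 [ 0.5542 -0.0289  0.236 ]
```

jog_arm(
  motion=[
    {"dx": 0, "dy": 0, "dz": 0, "twist": 1},
    {"dx": 0, "dy": 0, "dz": 0, "twist": 2},
    {"dx": 0, "dy": 0, "dz": 0, "twist": 3},
  ],
)

```text
t: 8.13
eef_pos: [0.5542, -0.0288, 0.236]
ee_rot: [0.414, 1.571, -1.934]
force: [-1.3, -0.4, 3.2]
width: 0.0204
```

```bash
python3 tq.py
```

```text
t 8.13 q6 0.4926 tau6 0.0454 Mz 0.231 F [-1.3 -0.4  3.2] w 0.0204 [ 0.5542 -0.0288  0.236 ]
```

```bash
cat > avg.py <<'E'
import sys
from h import *
N=int(sys.argv[1]);L=[]
for i in range(N):
    arm.grab_frame("top");s=arm.get_state();L.append(np.r_[s["q"][5],s["joint_efforts"][5],s["moment"],s["force"],s["width"]])
L=np.array(L);print("t %.2f"%s["t"],"q6 %.4f tau6 %.4f M %s F %s w %.4f"%(L[:,0].mean(),L[:,1].mean(),L[:,2:5].mean(0).round(3),L[:,5:8].mean(0).round(2),L[:,8].mean()),"sdMz %.3f"%L[:,4].std(),s["eef_pos"].round(4))
E
python3 avg.py 12
```

```text
t 8.73 q6 0.4941 tau6 -0.2048 M [-0.302  0.404  0.184] F [-1.26 -1.23  4.12] w 0.0205 sdMz 0.024 [ 0.5542 -0.0288  0.236 ]
```

jog_arm(
  motion=[
    {"dx": 0, "dy": 0, "dz": 0, "twist": 1},
    {"dx": 0, "dy": 0, "dz": 0, "twist": 2},
    {"dx": 0, "dy": 0, "dz": 0, "twist": 3},
  ],
)

```text
t: 8.98
eef_pos: [0.5542, -0.0289, 0.236]
ee_rot: [0.259, 1.571, -2.141]
force: [-2.3, -1.5, 4.8]
width: 0.0206
```

```bash
python3 tq.py; python3 avg.py 10
```

```text
t 8.98 q6 0.4402 tau6 0.0339 Mz 0.355 F [-2.3 -1.5  4.8] w 0.0206 [ 0.5542 -0.0289  0.236 ]
t 9.48 q6 0.4406 tau6 -0.2379 M [-0.637  0.645  0.231] F [-1.56 -1.59  5.44] w 0.0205 sdMz 0.030 [ 0.5542 -0.0288  0.236 ]
```

Pre-contact moving moment averaged about 0.247 N m. The joint-6 effort was flat, with a kink at q6≈0.60, and both effort and moment have risen steadily since. That puts the push at about 8 N now, so I add a little more.

jog_arm(
  motion=[
    {"dx": 0, "dy": 0, "dz": 0, "twist": 1},
    {"dx": 0, "dy": 0, "dz": 0, "twist": 1.5},
  ],
)

```text
t: 9.65
eef_pos: [0.5542, -0.0289, 0.236]
ee_rot: [0.211, 1.57, -2.216]
force: [-2.9, -2.7, 5.0]
width: 0.0205
```

```bash
python3 tq.py; python3 avg.py 16
```

```text
t 9.65 q6 0.4140 tau6 -0.2578 Mz 0.402 F [-2.9 -2.7  5. ] w 0.0205 [ 0.5542 -0.0289  0.236 ]
t 10.45 q6 0.4146 tau6 -0.2558 M [-0.651  0.658  0.241] F [-1.79 -1.73  5.31] w 0.0206 sdMz 0.035 [ 0.5542 -0.0289  0.236 ]
```

Angle past the kink gives about 10–11 N, less grip windup. The effort sum gives about 9 N, and the moment about 11 N ± 3. So the push is about 10 N. Release the knob.

jog_arm(
  motion=[
    {"dx": 0, "dy": 0, "dz": 0, "twist": 0},
    {"dx": 0, "dy": 0, "dz": 0, "twist": 0},
    {"dx": 0, "dy": 0, "dz": 0, "twist": 0},
    {"dx": 0, "dy": 0, "dz": 0, "twist": 0},
    {"dx": 0, "dy": 0, "dz": 0, "twist": 0},
    {"dx": 0, "dy": 0, "dz": 0, "twist": 0},
    {"dx": 0, "dy": 0, "dz": 0, "twist": 0},
    {"dx": 0, "dy": 0, "dz": 0, "twist": 0},
  ],
  gripper=0.08,
  newtons=25,
)

```text
t: 11.12
eef_pos: [0.5543, -0.0287, 0.2359]
ee_rot: [-2.34, 1.571, 1.518]
force: [0.6, -0.2, 0.1]
width: 0.0683
```

```bash
python3 avg.py 4; python3 look.py b1 p; python3 - <<'E'
import cv2
s=cv2.imread("pics/b1_scene.png")
cv2.imwrite("pics/b1b.png",cv2.resize(s[185:260,265:365],(800,600),interpolation=cv2.INTER_CUBIC))
E
```

```text
t 11.32 q6 0.4158 tau6 -0.0006 M [0.051 0.009 0.002] F [ 0.28 -0.25  0.15] w 0.0764 sdMz 0.020 [ 0.5543 -0.0287  0.236 ]
t 11.3167
q [ 0.3011  0.1427 -0.2089 -0.     -1.2192  0.4158]
eef_pos [ 0.5543 -0.0287  0.236 ]
force [-0.1899 -0.6258 -0.5709]
moment [ 0.0328  0.0004 -0.0255]
width 0.079
yaw z -138.92652123829208 -0.9999999982480777
```

View pics/b1b.png

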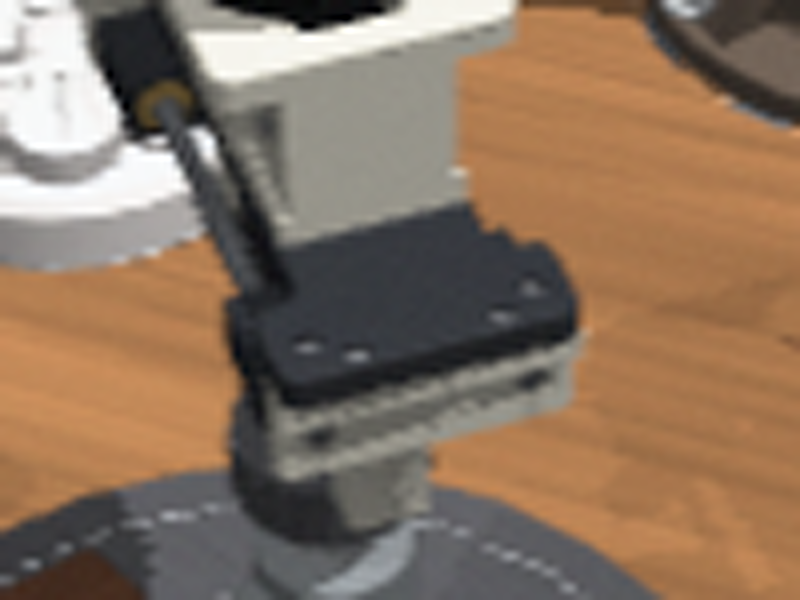

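Knob released cleanly, with forces at zero. The body end hides the knob in this view, and the right finger tip at crop(390,510) is beside the ring's upper half. Lowering to ring height with the jaws wide open.

jog_arm(
  motion=[
    {"dx": 0.004, "dy": 0, "dz": 0, "twist": 0},
    {"dx": 0.008, "dy": 0, "dz": 0, "twist": 0},
    {"dx": 0.012, "dy": 0, "dz": 0, "twist": 0},
    {"dx": 0.016, "dy": 0, "dz": 0, "twist": 0},
    {"dx": 0.018, "dy": 0, "dz": 0, "twist": 0},
    {"dx": 0.018, "dy": 0, "dz": 0, "twist": 0},
    {"dx": 0.018, "dy": 0, "dz": 0, "twist": 0},
  ],
)

```text
t: 12.0
eef_pos: [0.5542, -0.0288, 0.2178]
ee_rot: [-0.232, 1.57, -2.657]
force: [-0.4, -0.5, 0.5]
width: 0.08
```

```bash
python3 avg.py 2; python3 look.py b2 p; python3 - <<'E'
import cv2
s=cv2.imread("pics/b2_scene.png")
cv2.imwrite("pics/b2b.png",cv2.resize(s[185:260,265:365],(800,600),interpolation=cv2.INTER_CUBIC))
E
```

```text
t 12.10 q6 0.4158 tau6 -0.0001 M [ 0.028 -0.002 -0.019] F [0.14 0.11 0.01] w 0.0800 sdMz 0.023 [ 0.5544 -0.0287  0.2182]
t 12.1
q [ 3.0110e-01  1.5380e-01 -2.3680e-01  1.0000e-04 -1.1799e+00  4.1580e-01]
eef_pos [ 0.5544 -0.0287  0.2182]
force [ 0.4309 -0.5571 -0.4009]
moment [ 0.0177 -0.0042  0.0031]
width 0.08
yaw z -138.9202219298104 -0.9999999508992626
```

View pics/b2b.png

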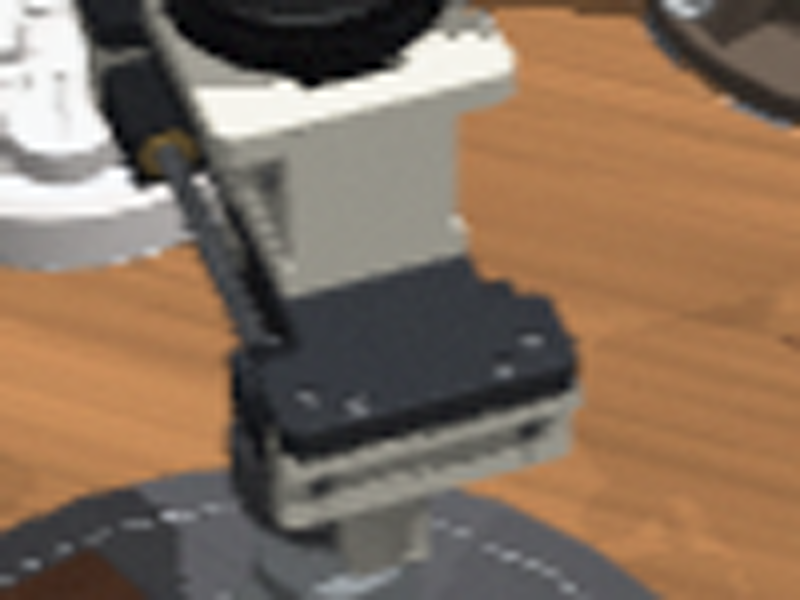

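View pics/b2.png

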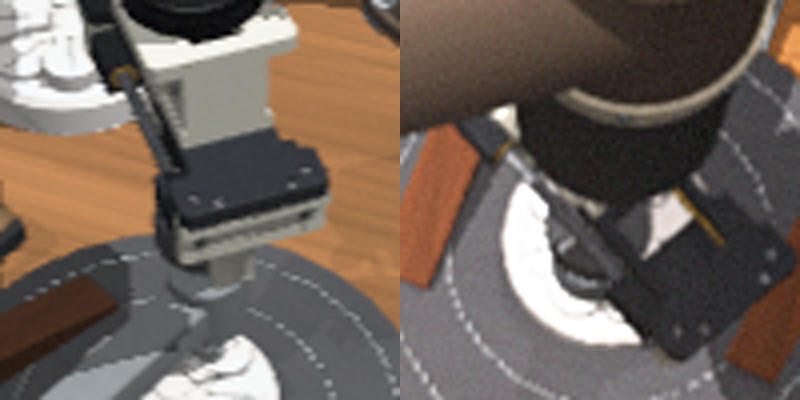

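```bash
python3 - <<'E'
from h import *
M=R.from_euler("xyz",arm.get_state()["ee_rot"]).as_matrix()
for z in(.21,.22,.23,.24,.25):
    e=np.array([.5544,-.0287,z]);print(z,*[proj("scene",e+M[:,1]*a+M[:,2]*b).round(1) for a,b in((.0095,-.04),(-.0095,-.04),(.0095,-.06),(-.0095,-.06))])
E
```

```text
0.21 [307.2 261.6] [315.2 259.4] [310.1 268. ] [318.2 265.8]
0.22 [307.1 258.7] [315.1 256.5] [310.  265.1] [318.1 262.8]
0.23 [306.9 255.7] [315.  253.5] [309.9 262.1] [318.1 259.8]
0.24 [306.8 252.6] [315.  250.4] [309.8 259. ] [318.  256.8]
0.25 [306.7 249.6] [314.9 247.3] [309.7 256. ] [318.  253.7]
```

jog_arm(
  motion=[
    {"dx": 0, "dy": 0, "dz": 0, "twist": 0},
    {"dx": 0, "dy": 0, "dz": 0, "twist": 0},
    {"dx": 0, "dy": 0, "dz": 0, "twist": 0},
    {"dx": 0, "dy": 0, "dz": 0, "twist": 0},
    {"dx": 0, "dy": 0, "dz": 0, "twist": 0},
    {"dx": 0, "dy": 0, "dz": 0, "twist": 0},
  ],
  gripper=0.05,
  newtons=8,
)

```text
t: 12.7
eef_pos: [0.5541, -0.0288, 0.218]
ee_rot: [-0.092, 1.571, -2.517]
force: [-0.6, -0.2, 1.6]
width: 0.0555
```

```bash
python3 avg.py 4
```

```text
t 12.90 q6 0.4158 tau6 -0.0079 M [-0.196  0.347  0.01 ] F [-1.12 -1.01  0.6 ] w 0.0554 sdMz 0.022 [ 0.5542 -0.0288  0.218 ]
```

jog_arm(
  motion=[
    {"dx": 0, "dy": 0, "dz": 0, "twist": 0},
    {"dx": 0, "dy": 0, "dz": 0, "twist": 0},
    {"dx": 0, "dy": 0, "dz": 0, "twist": 0},
    {"dx": 0, "dy": 0, "dz": 0, "twist": 3},
    {"dx": 0, "dy": 0, "dz": 0, "twist": 6},
    {"dx": 0, "dy": 0, "dz": 0, "twist": 9},
    {"dx": 0, "dy": 0, "dz": 0, "twist": 12},
    {"dx": 0, "dy": 0, "dz": 0, "twist": 15},
  ],
  gripper=0.04,
  newtons=25,
)

```text
t: 13.57
eef_pos: [0.554, -0.0289, 0.218]
ee_rot: [0.186, 1.57, -2.503]
force: [-1.4, -2.5, 2.1]
width: 0.055
```

```bash
python3 tq.py; python3 avg.py 4
```

```text
t 13.57 q6 0.1516 tau6 0.9234 Mz 0.117 F [-1.4 -2.5  2.1] w 0.0550 [ 0.554  -0.0289  0.218 ]
t 13.77 q6 0.1530 tau6 -0.1063 M [-0.535  0.918 -0.077] F [-2.57 -1.53  1.78] w 0.0551 sdMz 0.016 [ 0.554  -0.0289  0.218 ]
```

The moving moment of 0.117 N m matches the ring's easy friction, so the ring is turning. Continuing to the stop.

jog_arm(
  motion=[
    {"dx": 0, "dy": 0, "dz": 0, "twist": 3},
    {"dx": 0, "dy": 0, "dz": 0, "twist": 6},
    {"dx": 0, "dy": 0, "dz": 0, "twist": 9},
    {"dx": 0, "dy": 0, "dz": 0, "twist": 12},
    {"dx": 0, "dy": 0, "dz": 0, "twist": 15},
    {"dx": 0, "dy": 0, "dz": 0, "twist": 18},
  ],
)

```text
t: 14.27
eef_pos: [0.5538, -0.029, 0.218]
ee_rot: [0.291, 1.57, -2.71]
force: [-3.7, -2.5, 2.7]
width: 0.0551
```

```bash
python3 tq.py; python3 avg.py 3
```

```text
t 14.27 q6 -0.1608 tau6 0.9222 Mz 0.120 F [-3.7 -2.5  2.7] w 0.0551 [ 0.5538 -0.029   0.218 ]
t 14.42 q6 -0.1607 tau6 -0.1358 M [-0.658  1.541 -0.086] F [-4.62 -2.15  3.16] w 0.0551 sdMz 0.022 [ 0.5538 -0.029   0.218 ]
```

jog_arm(
  motion=[
    {"dx": 0, "dy": 0, "dz": 0, "twist": 2},
    {"dx": 0, "dy": 0, "dz": 0, "twist": 4},
    {"dx": 0, "dy": 0, "dz": 0, "twist": 6},
  ],
)

```text
t: 14.67
eef_pos: [0.5537, -0.029, 0.218]
ee_rot: [0.36, 1.57, -2.744]
force: [-5.7, -2.3, 3.2]
width: 0.0548
```

```bash
python3 tq.py; python3 avg.py 3
```

```text
t 14.67 q6 -0.2635 tau6 0.5910 Mz 0.078 F [-5.7 -2.3  3.2] w 0.0548 [ 0.5537 -0.029   0.218 ]
t 14.82 q6 -0.2640 tau6 -0.0545 M [-0.679  1.773 -0.069] F [-5.   -1.97  3.86] w 0.0552 sdMz 0.023 [ 0.5537 -0.029   0.2179]
```

jog_arm(
  motion=[
    {"dx": 0, "dy": 0, "dz": 0, "twist": 2},
    {"dx": 0, "dy": 0, "dz": 0, "twist": 4},
  ],
)

```text
t: 14.98
eef_pos: [0.5536, -0.029, 0.218]
ee_rot: [0.403, 1.57, -2.771]
force: [-4.8, -2.4, 3.2]
width: 0.0547
```

```bash
python3 tq.py; python3 avg.py 3
```

```text
t 14.98 q6 -0.3331 tau6 0.7025 Mz 0.114 F [-4.8 -2.4  3.2] w 0.0547 [ 0.5536 -0.029   0.218 ]
t 15.13 q6 -0.3338 tau6 -0.0431 M [-0.708  1.867 -0.078] F [-5.08 -2.01  4.  ] w 0.0551 sdMz 0.026 [ 0.5537 -0.029   0.218 ]
```

jog_arm(
  motion=[
    {"dx": 0, "dy": 0, "dz": 0, "twist": 2},
    {"dx": 0, "dy": 0, "dz": 0, "twist": 4},
    {"dx": 0, "dy": 0, "dz": 0, "twist": 6},
  ],
)

```text
t: 15.38
eef_pos: [0.5535, -0.0291, 0.218]
ee_rot: [0.713, 1.569, -2.564]
force: [-5.5, -3.6, 5.6]
width: 0.0549
```

```bash
python3 tq.py; python3 avg.py 2
```

```text
t 15.38 q6 -0.4370 tau6 -0.3582 Mz 1.035 F [-5.5 -3.6  5.6] w 0.0549 [ 0.5535 -0.0291  0.218 ]
t 15.48 q6 -0.4385 tau6 -0.5225 M [-0.925  2.014  0.44 ] F [-4.93 -2.55  4.03] w 0.0548 sdMz 0.062 [ 0.5535 -0.0291  0.218 ]
```

jog_arm(
  motion=[
    {"dx": 0, "dy": 0, "dz": 0, "twist": 2},
    {"dx": 0, "dy": 0, "dz": 0, "twist": 4},
    {"dx": 0, "dy": 0, "dz": 0, "twist": 6},
  ],
)

```text
t: 15.73
eef_pos: [0.5534, -0.029, 0.218]
ee_rot: [0.726, 1.569, -2.656]
force: [-6.4, -3.1, 5.8]
width: 0.055
```

```bash
python3 tq.py; python3 avg.py 2
```

```text
t 15.73 q6 -0.5416 tau6 -0.1792 Mz 0.923 F [-6.4 -3.1  5.8] w 0.0550 [ 0.5534 -0.029   0.218 ]
t 15.83 q6 -0.5429 tau6 -0.9348 M [-0.646  2.217  0.85 ] F [-6.24 -2.57  4.82] w 0.0553 sdMz 0.073 [ 0.5535 -0.029   0.218 ]
```

jog_arm(
  motion=[
    {"dx": 0, "dy": 0, "dz": 0, "twist": 2},
    {"dx": 0, "dy": 0, "dz": 0, "twist": 4},
  ],
)

```text
t: 16.0
eef_pos: [0.5534, -0.0289, 0.218]
ee_rot: [0.746, 1.569, -2.705]
force: [-6.3, -1.0, 6.9]
width: 0.0552
```

```bash
python3 tq.py; python3 avg.py 2
```

```text
t 16.00 q6 -0.6112 tau6 -0.1692 Mz 0.899 F [-6.3 -1.   6.9] w 0.0552 [ 0.5534 -0.0289  0.218 ]
t 16.10 q6 -0.6128 tau6 -0.7942 M [-0.372  2.342  0.735] F [-6.23 -1.7   4.73] w 0.0552 sdMz 0.045 [ 0.5534 -0.0289  0.218 ]
```

The moment jumped from 0.11 to about 1.0 N m at q6≈-0.40 and then levelled off as the pads slipped. The ring is therefore at its stop after about 0.83 rad of turning. Release and retreat upward.

jog_arm(
  motion=[
    {"dx": 0, "dy": 0, "dz": 0, "twist": 0},
    {"dx": 0, "dy": 0, "dz": 0, "twist": 0},
    {"dx": 0, "dy": 0, "dz": 0, "twist": 0},
    {"dx": 0, "dy": 0, "dz": 0, "twist": 0},
    {"dx": 0, "dy": 0, "dz": 0, "twist": 0},
    {"dx": 0, "dy": 0, "dz": 0, "twist": 0},
    {"dx": -0.01, "dy": 0, "dz": 0, "twist": 0},
    {"dx": -0.03, "dy": 0, "dz": 0, "twist": 0},
    {"dx": -0.06, "dy": 0, "dz": 0, "twist": 0},
    {"dx": -0.09, "dy": 0, "dz": 0, "twist": 0},
    {"dx": -0.12, "dy": 0, "dz": 0, "twist": 0},
    {"dx": -0.15, "dy": 0, "dz": 0, "twist": 0},
    {"dx": -0.15, "dy": 0, "dz": 0, "twist": 0},
  ],
  gripper=0.085,
  newtons=25,
)

```text
t: 17.18
eef_pos: [0.5565, -0.0293, 0.3756]
ee_rot: [-2.807, 1.56, 0.022]
force: [1.0, 0.0, 0.8]
width: 0.0849
```

```bash
python3 look.py c1 p; python3 - <<'E'
import cv2,numpy as np
s=cv2.imread("pics/c1_scene.png");t=cv2.imread("pics/scene0.png")
cv2.imwrite("pics/c1b.png",np.hstack([cv2.resize(i[210:290,265:345],(400,400),interpolation=cv2.INTER_CUBIC) for i in(t,s)]))
E
```

```text
t 17.1833
q [ 0.301   0.0929  0.0407  0.0028 -1.5087 -0.6138]
eef_pos [ 0.5565 -0.0293  0.3756]
force [0.9927 0.0188 0.7746]
moment [ 0.0404 -0.1751 -0.0179]
width 0.0849
yaw z 162.09046036574767 -0.9999468302719483
```

View pics/c1b.png

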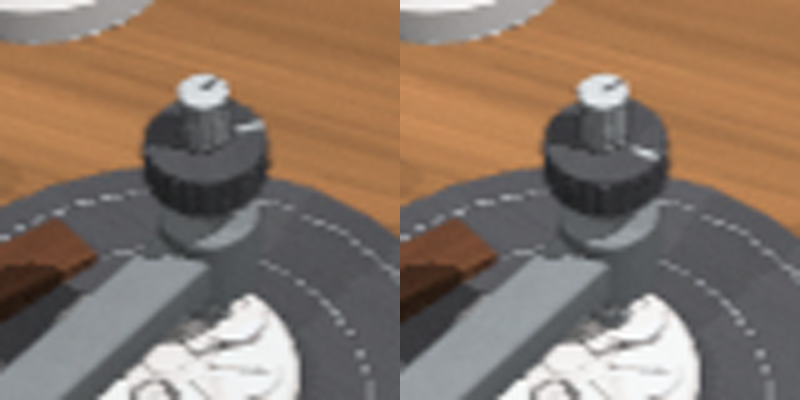

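```bash
python3 - <<'E'
from h import *
ax=np.array([.5538,-.0288])
for f in("scene0","c1_scene"):
    im=cv2.imread(f"pics/{f}.png")
    g=cv2.cvtColor(im,cv2.COLOR_BGR2GRAY)[231:246,308:319].astype(float)
    w=np.clip(g-150,0,None);yy,xx=np.mgrid[231:246,308:319];c=((xx*w).sum()/w.sum(),(yy*w).sum()/w.sum())
    p=onz("scene",*c,.246)[:2]-ax;print(f,np.round(c,1),p.round(4),np.degrees(np.arctan2(p[1],p[0])))
    k=im[222:234,298:313];cv2.imwrite(f"pics/k_{f}.png",cv2.resize(k,(390,312),interpolation=cv2.INTER_CUBIC))
a,b=cv2.imread("pics/k_scene0.png"),cv2.imread("pics/k_c1_scene.png");cv2.imwrite("pics/kk.png",np.hstack([a,b]))
E
```

```text
scene0 [314.2 235. ] [-0.0138  0.0164] 130.09110867541602
c1_scene [313.7 240.1] [0.0014 0.0215] 86.14155392409067
```

View pics/kk.png

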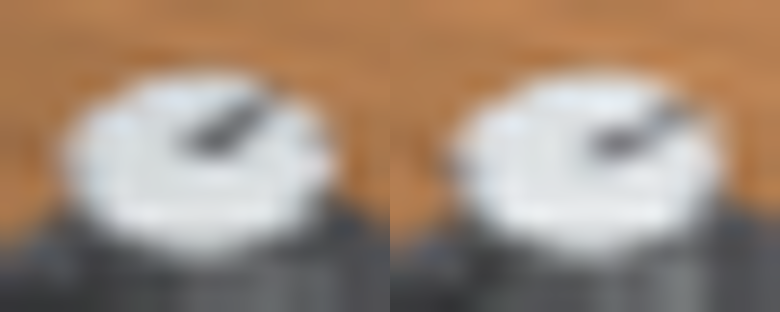

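The ring mark moved from scene(314,235) to (314,240), about 44° ± 5° clockwise, which agrees with the roughly 0.8 rad turned. The knob's slit also turned clockwise, and the stone and wedge sit as before. I'll settle the arm, then hand in.

jog_arm(
  motion=[
    {"dx": 0, "dy": 0, "dz": 0, "twist": 0},
    {"dx": 0, "dy": 0, "dz": 0, "twist": 0},
    {"dx": 0, "dy": 0, "dz": 0, "twist": 0},
    {"dx": 0, "dy": 0, "dz": 0, "twist": 0},
    {"dx": 0, "dy": 0, "dz": 0, "twist": 0},
    {"dx": 0, "dy": 0, "dz": 0, "twist": 0},
  ],
)

```text
t: 17.78
eef_pos: [0.5542, -0.0287, 0.3676]
ee_rot: [0.647, 1.57, -2.807]
force: [0.1, 0.0, 0.1]
width: 0.0851
```

```bash
python3 tq.py; python3 -c "
from station import arm
print(arm.job_done())"
```

```text
t 17.78 q6 -0.6139 tau6 0.0001 Mz -0.008 F [0.1 0.  0.1] w 0.0851 [ 0.5542 -0.0287  0.3676]
the job is handed in; nothing more can be done
None
```

I turned the feed knob clockwise by feel until the foot pressed the stone with roughly 9–10 N. I then released it, turned the lock ring clockwise to its stop, let go, raised the arm clear and handed the job in at about 17.8 s.

- **Foot pressure:** I felt contact as a kink in the turning moment, after about 0.26 rad of wrist turn. I fed on about 0.19 rad from there. Three estimates came out at about 9 N (joint effort), 9–11 N (angle past contact) and about 11 ± 3 N (wrist moment). I had no direct reading of the foot's push, but none of these comes near 20 N.
- **Lock ring:** the moment jumped from about 0.11 to 1.0 N m after about 0.83 rad. It then levelled off as the pads slipped on the ring, which shows it was hard against its stop. In the camera image the ring mark moved about 44° (0.77 rad), which agrees within the image error.
- **Left behind:** after release the forces read zero. The stone and the nearby wedge looked unmoved in the last close picture; I did not check the rest of the bench separately.

Two checks disagreed:
- **Gripper height:** the gripper sat about 31 mm higher than the reported TCP position implied. A trial close passed above the knob and showed this, so I corrected for it.
- **Knob turn:** the knob's slit appears to have turned only about 17° ± 5°, against 25° of wrist turn. I put that down to the grip twisting under load, so the force relies on the moment readings more than on the angle.

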